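Warm a ball bearing on the bench hot plate

TASK

Get the ball bearing warming on the hot plate so that it will slip onto its shaft. First take off the grease tin that was left on the plate and stand it upright anywhere on the bench, then set the bearing down flat in the middle of the plate without dropping it, and only then push the thermostat knob in and turn it clockwise past its safety stop until its pointer stands at the long mark, not beyond it into the hotter range. Let go of everything, with the knob sprung out again, and leave the other things where they are.

Things in the scene. Friction and masses are not known exactly. Their poses are not given: they have to be found in the camera images.
- heater: Bench hot plate, fixed: grey steel casing 200 x 310 mm (its x, y), 62 mm high. Origin: middle of its underside, on the bench; x points to its back (away from the robot), z up. Place and yaw (within 0.35) vary. Cast plate 170 x 170 mm, top 72 mm above the bench, centred at (0, 58) mm. Knob axis at (-22, -103) mm, in a bezel 73 mm across whose rim is 80 mm above the bench. Thin lead at the back.
- plate_mid (a point): Middle of the plate's top face, 72 mm above the bench; axes as the heater's.
- knob_top (a point): Top of the thermostat knob on its upright axis, 112 mm above the bench when sprung out. x is where the pointer (white line on one half of the bar) points. The knob is a black bar grip, 48 mm long (its x), 13 mm wide, 32 mm tall above the bezel rim, on a round skirt of 49 mm inside the bezel. Keep fingertips over 90 mm above the bench before pushing.
- long_mark (a point): The long thick white mark (9 x 3.6 mm) on the black dial plate, 42 mm from the knob axis; z is the casing top, 62 mm above the bench: the setting for bearings.
- knob (a joint): Knob angle, rad, growing clockwise from above, 0 to 2.4; at 0 the pointer points to the heater's back (+x). Starts in the warm range, 0.03 to 0.42. The safety stop halts it at about 0.60 unless it is held pushed in from there to 0.96; the long mark is at 1.35, with small marks every 0.15 round it. It stays where it is left (friction 0.04 N m).
- knob_push (a joint): How far the knob is pushed in (down), m: 0 sprung out, 0.009 fully in; it must be more than about 0.0065 in to pass the stop. The spring takes about 4 N to start and 10 N fully in. Past 0.96 rad it may spring out again.
- tin: Flat round grease tin with a lid, 68 mm across, 44 mm high, up to 0.25 kg; origin at the middle of its underside, z up. It starts standing on the plate.
- bearing: Ball bearing lying flat, outside 62 mm, 16 mm high, bore about 25 mm, bright steel rings with a dark seal between them; about 0.2 kg; origin at the middle of its underside, z up. It lies in one of five places to the right of the hot plate, among race, fuses, can and carton, about 115 mm apart; behind x = 0.60 m stands a tray, 33 mm high.
- race: Bystander: bare bright steel bearing cup (one wide open ring, no inner ring), 66 mm across, 18 mm high; origin at the middle of its underside.
- fuses: Bystander: small flat carton, 36 x 52 mm (its x, y), 26 mm high; origin at the middle of its underside.
- can: Bystander: standing aerosol can, 65 mm across, 194 mm tall; origin at the middle of its underside.
- carton: Bystander: standing small carton, 46 x 46 mm, 85 mm tall; origin at the middle of its underside.
- free_bench (a point): A point on the bench top, z up: the bench round it (x from 0.39 to 0.58 m, y from -0.20 m up to the hot plate) is bare but for whichever of race, fuses, can, carton or bearing stands in the place at about (0.44, -0.145) m. Behind x = 0.60 m here stands a low wooden tray of brass parts, 33 mm high.
There are look-alikes about, which are no part of the job. Leave any orange look-alike of the tin alone.

How it is judged (in metres and radians):
On the way, in this order (a step that is already met when the one before it is completed fails the run):
1. the tin stands upright on the bench, let go, the knob still below its safety stop (height (world z) of tin below 0.012 m and angle between tin's own z axis and vertical below 0.1 rad and contact force between the fingers and tin below 0.1 N and linear speed of tin below 0.03 m/s and value of joint knob below 0.7 rad), for 0.1 s.
2. the bearing lies flat in the middle of the plate, let go, the knob still below its safety stop (all of step 1 and horizontal distance between bearing and plate_mid below 0.03 m and z of bearing in the frame of plate_mid between -0.004 and 0.02 m and angle between the z axis of bearing and the z axis of plate_mid, either way round below 0.06 rad and contact force between the fingers and bearing below 0.1 N and linear speed of bearing below 0.03 m/s), for 0.1 s.
3. the knob has been turned past its safety stop (value of joint knob above 1 rad and horizontal distance between bearing and plate_mid below 0.03 m and z of bearing in the frame of plate_mid between -0.004 and 0.02 m and angle between the z axis of bearing and the z axis of plate_mid, either way round below 0.06 rad and contact force between the fingers and bearing below 0.1 N and linear speed of bearing below 0.03 m/s), for 0.1 s.
At the end, for the whole second after the job is handed in: The knob is sprung out (within 1.5 mm) with its pointer within 0.14 rad of the long mark, the bearing lies flat and at rest on the plate within 30 mm of its middle, and the grease tin stands upright on the bench; both are let go (value of joint knob between 1.21 and 1.49 rad and value of joint knob_push below 0.0015 m and horizontal distance between bearing and plate_mid below 0.03 m and z of bearing in the frame of plate_mid between -0.004 and 0.02 m and angle between the z axis of bearing and the z axis of plate_mid, either way round below 0.06 rad and contact force between the fingers and bearing below 0.1 N and linear speed of each of bearing, tin below 0.03 m/s and height (world z) of tin below 0.012 m and angle between tin's own z axis and vertical below 0.1 rad and contact force between the fingers and tin below 0.1 N); the robot touches nothing.
It fails at once if the knob is turned beyond the long mark by two small marks (0.30 rad): the bearing would overheat (value of joint knob above 1.65 rad).
It fails at once if the bearing is dropped: let go while more than 20 mm above the plate (contact force between the fingers and bearing below 0.05 N and z of bearing in the frame of plate_mid above 0.02 m).
It fails at once if another thing (race, fuses, can, carton) is shifted by more than 30 mm (distance of any of race, fuses, can, carton from where it was at the start of the episode above 0.03 m).
It also fails if it takes over 64 s, if anything falls off the work surface, if the arm or the gripper's body presses on something with over 40 N, if the wrist force passes 120 N, or if a joint passes its speed limit or range.

ROBOT

A 6-joint arm with a two-finger parallel gripper is mounted at the origin on a cart in front of the work surface, level with it; the furniture and walls round the work are solid. World frame = base frame: x ahead of the robot, y to its left, z up, the work surface at z = 0. Lengths are in mm, angles in rad, forces in N, time in s.
With the tool pointing down it reaches from about 350 to 925 mm from the base axis. Payload 6.4 kg.
Tool frame: the origin (TCP) lies on the centre line of the jaws, within the pads' length; the fingertips stand ahead of it and the grasp point (between the pads) lies 5 mm behind it (arm.finger_overhang is the x of the fingertips in the tool frame, in mm); x points along the fingers, y is the direction in which the jaws open and shut, and the axes are right-handed (so a half turn about x gives the same grasp; the last joint's range is limited). The gripper opens to 94 mm and grips with 3 to 60 N. Pads are 16 mm wide; open, the fingers measure 119 mm over their backs; the gripper's body (75 mm by 177 mm) begins 78 mm behind the grasp point.
Start: joints at [-1.347, 0.245, 1.558, -0, 1.339, -0.174], TCP at [251.81, -599.254, 219.455] pointing down, gripper open.
Joint ranges: [-3.13, 3.13], [-1.02, 2.26], [0.13, 2.54], [-0.95, 4.09], [0.21, 2.88], [-2.74, 2.74]. Speed limits (rad/s): [2.57, 2.57, 3.14, 3.14, 3.14, 3.14].

INTERFACE

Orientations are given as a rotation vector (axis times angle).
In Python, from workcell import arm gives the robot as it stands.
- The arm moves only by the tool carry_out, never from a script. Its argument "plan" is a list of rows, each an object with "grip": the opening, from -1 (shut) to 1 (fully open); "translation": the shift along the tool's x, y, z in cm, a list of three; "turn": the turn about the tool's x in units of 6 degrees (1.0 is 6 degrees). A call has 1 to 20 rows; each row shifts and turns the commanded pose from where the row before left it, along the tool's axes as they then stand; what a row does not reach is not made up. A row lasts 1/12 s, in which the tool goes at most 41.7 mm and 7.16 degrees, less where a joint would pass 70% of its speed; a pose out of reach is approached as far as the arm can. A call is refused whole if a number of a shift passes 4.17 or a number of a turn 1, either way. A call with a gripper value outside its range is refused whole. The fingers move at their own pace and stop on an object; "force" is the grip in N (left out, the last holds). Time passes only in rows, so rows that do not move let the fingers close. It gives the time, the measured TCP pose, the force and the opening at its end, in the units of the state.
- arm.observe(): the state, without advancing time (a new reading comes with each control period).
- arm.get_image(name): name is "scene" or "top" or "wrist"; returns the picture (480x640x3 uint8, red, green, blue); there is no depth.
- arm.get_calibration(name): a dict with "mtx" (3x3 intrinsics, pixels), "R" (3x3) and "t" (3): a world point X has camera coordinates R X + t. Camera axes: x right, y down, z forward; pixel columns grow to the right and rows downward; lengths in mm; the calibration is good to about 2 mm. A picture is of the moment at which its call begins: read the wrist's pose just before it. get_calibration takes no time and is no camera call; for the wrist camera it gives the pose at the moment of the call.
- arm.close_job(): hands the job in, once; it reports no verdict.
Trained networks look in the newest picture that a camera, given by its name, has taken for a name from the list of things; names that differ only in an ending like _2 or _b are one class to them, and where a whole thing is asked for, a point or a joint stands for the part that bears it (a point fixed in the world has none). Each returns a list of dicts, best first, with "conf" (0 to 1); they miss things now and then, are a little off and sometimes report something else, mostly with a low value. They report only what shows in the picture. A call takes as long as a camera call. They do not tell look-alikes from the thing itself.
- arm.spot_in(camera, name): "at" ([x, y, z] in mm, in world coordinates, good to about 4 mm: the middle of the surface that is visible of it).
- arm.cut_out(camera, name): "mask" (480x640 bool, what is visible of it).
- arm.spot_point(camera, name): "at" ([x, y, z] in mm, in world coordinates, good to about 4 mm: a listed point, or the origin of a listed thing).
The state is a dict: "clock": time; "q": joint angles; "qvel": joint speeds; "effort": joint torques, N m; "eef_pos": TCP position; "tool_rot": TCP orientation; "contact_force": force on the tool from outside, world axes, zero at the start; "torque": the same for the moment, N m; "opening": finger opening in mm.
Only numpy, scipy, OpenCV 4.12 (cv2) and the standard library are available. Lean on these libraries where they do the work, as an engineer would, in place of code of your own. Each camera call takes 0.05 s, during which the arm holds its last target. There are 200 camera calls.

## Working session

There is one attempt and no reset: what is moved stays moved. The work goes in short steps, Python scripts to look and compute and a tool call to move; the robot and the scene stay as the last step left them, time stands still between calls to the robot, and variables do not carry over. Pictures are saved under pics/ and viewed, on a budget of 10 in all, crops included, one or two more only if the job needs it, and the job is handed in when it is done.

Besides the shell and the picture viewer there is one more tool, called after "Request:" as name([rows], argument=value, ...), one row to a line, values as JSON. carry_out: Moves the arm, as the interface text tells. Its arguments: {"type":"object","properties":{"plan":{"type":"array","items":{"type":"object","properties":{"grip":{"type":"number"},"translation":{"type":"array","items":{"type":"number"}},"turn":{"type":"number"}}}},"force":{"type":"number"}},"required":["plan"]}

```bash
mkdir -p pics; ls; cat > h.py <<'E'
import numpy as np, cv2
from workcell import arm
from scipy.spatial.transform import Rotation as R
def save(cam,fn,crop=None,scale=1):
    im=arm.get_image(cam)[:,:,::-1]
    if crop: x0,y0,x1,y1=crop; im=im[y0:y1,x0:x1]
    if scale!=1: im=cv2.resize(im,None,fx=scale,fy=scale,interpolation=cv2.INTER_CUBIC)
    cv2.imwrite('pics/'+fn,im)
def proj(cam,P,c=None):
    c=c or arm.get_calibration(cam); p=np.array(c['mtx'])@(np.array(c['R'])@np.array(P,float)+np.array(c['t'])); return p[:2]/p[2]
def ray(cam,uv,z,c=None):
    c=c or arm.get_calibration(cam); M=np.array(c['R']);t=np.array(c['t']).ravel()
    d=M.T@np.linalg.inv(np.array(c['mtx']))@np.array([uv[0],uv[1],1.]); o=-M.T@t
    return o+d*(z-o[2])/d[2]
E
python3 - <<'E'
from h import *
s=arm.observe(); print({k:np.round(v,3).tolist() for k,v in s.items()}); print(arm.finger_overhang)
print(R.from_rotvec(s['tool_rot']).as_matrix().round(3))
a=arm.get_image('top');b=arm.get_image('scene')
cv2.imwrite('pics/top1.png',a[:,:,::-1]);cv2.imwrite('pics/scene1.png',b[:,:,::-1])
for n in ['heater','plate_mid','knob_top','long_mark','tin','bearing','race','fuses','can','carton']:
    for r in arm.spot_point('top',n)[:3]: print(n,np.round(r['at'],1),round(r['conf'],2),proj('top',r['at']).round())
E
```

```text
pics
{'clock': 0.0, 'q': [-1.347, 0.246, 1.559, -0.0, 1.339, -0.174], 'qvel': [0.0, 0.0, 0.001, -0.0, -0.002, 0.001], 'effort': [-0.003, -41.584, -31.46, 0.068, 0.033, -0.0], 'eef_pos': [251.676, -598.7, 218.385], 'tool_rot': [2.004, 0.406, -2.004], 'contact_force': [-0.687, 0.517, -0.599], 'torque': [-0.032, -0.017, 0.019], 'opening': 93.959}
14.0
[[-0.     0.387 -0.922]
 [ 0.002 -0.922 -0.387]
 [-1.    -0.002 -0.   ]]
heater [520.8 205.6   3.3] 0.67 [268. 250.]
heater [481.  112.  114.3] 0.48 [298. 259.]
plate_mid [541.8 265.9  72.3] 0.73 [244. 239.]
knob_top [476.1 112.4 113.2] 0.56 [298. 261.]
long_mark [478.4  70.   58.1] 0.86 [313. 263.]
long_mark [ 428.2 -366.     0.5] 0.51 [463. 285.]
tin [623.  545.9   3.7] 0.89 [156. 215.]
tin [537.7 293.8  73.7] 0.77 [234. 240.]
bearing [ 427.4 -366.7    0.6] 0.9 [463. 286.]
race [ 546.9 -259.1    4.2] 0.75 [425. 244.]
race [ 5.230e+02  2.057e+02 -1.000e-01] 0.58 [268. 250.]
fuses [ 540.2 -369.9    6.6] 0.69 [463. 247.]
fuses [542.3 291.4  76.4] 0.69 [235. 238.]
can [ 4.305e+02 -2.573e+02  3.000e-01] 0.96 [425. 284.]
carton [ 435.7 -141.2   -1.1] 0.91 [385. 282.]
```

View pics/top1.png

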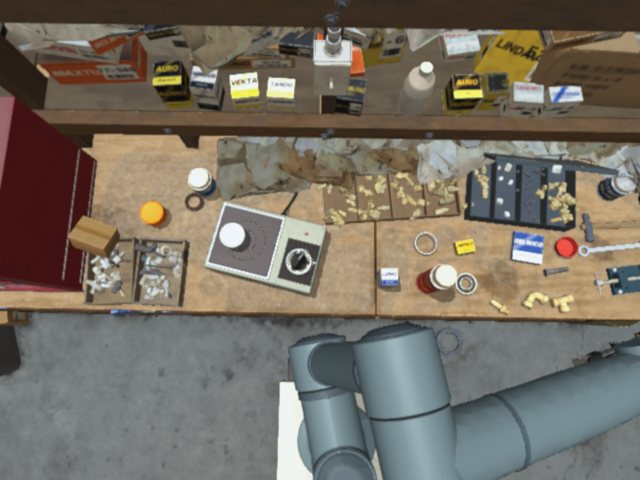

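View pics/scene1.png

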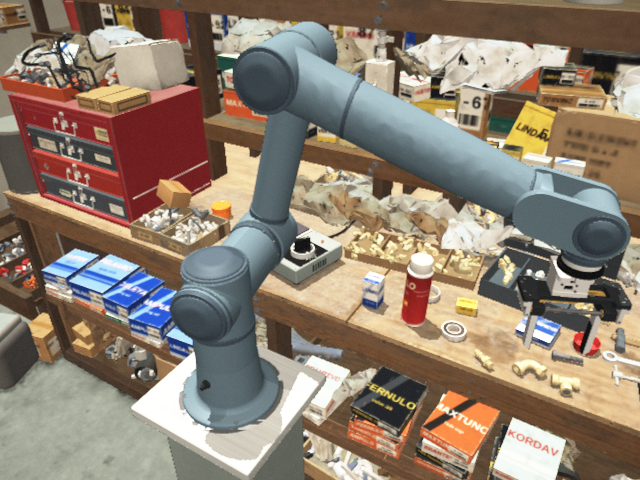

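```bash
python3 - <<'E'
from h import *
t=cv2.imread('pics/top1.png')
a=cv2.resize(t[205:285,205:345],(800,457),interpolation=cv2.INTER_CUBIC)
b=cv2.resize(t[225:310,365:505],(800,486),interpolation=cv2.INTER_CUBIC)
cv2.imwrite('pics/c1.png',cv2.resize(np.vstack([a,b]),(509,600)))
E
```

```text
(no output)
```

View pics/c1.png

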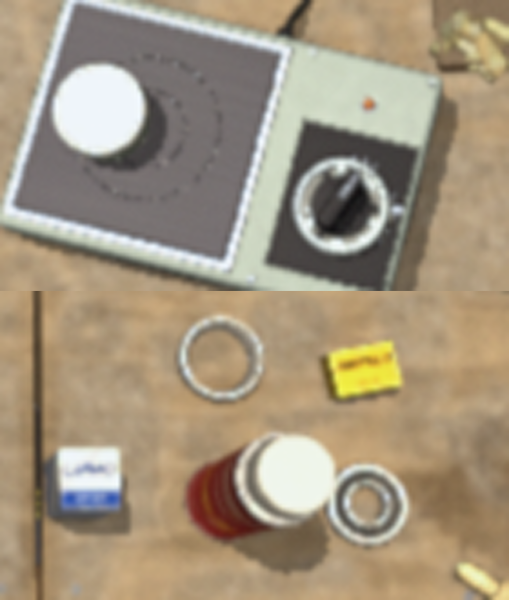

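The tin is the white one at (233,236); its look-alike is the orange tin at (153,213).
The bearing is the ring with a dark seal at (466,284). It could be confused with the race at (425,243), which is an open ring, the dark ring at (194,201), or the red lid at (567,247). The crop confirms that the ring at (466,284) has both an inner and an outer ring.
I'll go up, square the tool with the world axes, then move over the tin.

Request:
carry_out([
  {"grip":1,"translation":[-0.9,0,0],"turn":-1},
  {"grip":1,"translation":[-0.9,0,0],"turn":-1},
  {"grip":1,"translation":[-0.9,0,0],"turn":-1},
  {"grip":1,"translation":[-0.9,0,0],"turn":-1},
  {"grip":1,"translation":[-0.9,0,0],"turn":-1},
  {"grip":1,"translation":[-0.9,0,0],"turn":-1},
  {"grip":1,"translation":[-0.9,0,0],"turn":-1},
  {"grip":1,"translation":[-0.9,0,0],"turn":-1},
  {"grip":1,"translation":[-0.9,0,0],"turn":-1},
  {"grip":1,"translation":[-0.9,0,0],"turn":-1},
  {"grip":1,"translation":[-0.9,0,0],"turn":-1},
  {"grip":1,"translation":[0,0,0],"turn":-0.2},
], force=30)

```text
clock: 1.6
eef_pos: [252.0, -600.0, 320.9]
tool_rot: [1.205, 1.207, -1.209]
contact_force: [0.5, 0.5, -0.1]
opening: 93.9
```

Request:
carry_out([
  {"grip":1,"translation":[0,1.4,-3.4],"turn":0},
  {"grip":1,"translation":[0,1.4,-3.4],"turn":0},
  {"grip":1,"translation":[0,1.4,-3.4],"turn":0},
  {"grip":1,"translation":[0,1.4,-3.4],"turn":0},
  {"grip":1,"translation":[0,1.4,-3.4],"turn":0},
  {"grip":1,"translation":[0,1.4,-3.4],"turn":0},
  {"grip":1,"translation":[0,1.4,-3.4],"turn":0},
  {"grip":1,"translation":[0,1.4,-3.4],"turn":0},
  {"grip":1,"translation":[0,1.4,-3.4],"turn":0},
  {"grip":1,"translation":[0,1.4,-3.4],"turn":0},
  {"grip":1,"translation":[0,1.4,-3.4],"turn":0},
  {"grip":1,"translation":[0,1.4,-3.4],"turn":0},
  {"grip":1,"translation":[0,1.4,-3.4],"turn":0},
  {"grip":1,"translation":[0,1.4,-3.4],"turn":0},
  {"grip":1,"translation":[0,1.4,-3.4],"turn":0},
  {"grip":1,"translation":[0,1.4,-3.4],"turn":0},
  {"grip":1,"translation":[0,0,0],"turn":0},
])

```text
clock: 3.02
eef_pos: [476.8, -50.4, 318.1]
tool_rot: [1.207, 1.213, -1.205]
contact_force: [0.8, -0.2, -0.4]
opening: 93.8
```

Request:
carry_out([
  {"grip":1,"translation":[0,0,-3.5]},
  {"grip":1,"translation":[0,0,-3.5]},
  {"grip":1,"translation":[0,0,-3.5]},
  {"grip":1,"translation":[0,0,-3.5]},
  {"grip":1,"translation":[0,0,-3.5]},
  {"grip":1,"translation":[0,0,-3.5]},
  {"grip":1,"translation":[0,0,-3.5]},
  {"grip":1,"translation":[0,0,0]},
  {"grip":1,"translation":[0,0,0]},
])

```text
validation failed for argument at $.pl...
```

```bash
python3 - <<'E'
from h import *
s=arm.observe(); print(np.round(s['eef_pos'],1))
save('wrist','w1.png')
c=arm.get_calibration('wrist'); print('cam at',(-np.array(c['R']).T@np.array(c['t'])).round())
for n in ['heater','plate_mid','knob_top','long_mark','tin']:
  for cam in ['wrist','top']:
    for r in arm.spot_point(cam,n)[:2]: print(n,cam,np.round(r['at'],1),round(r['conf'],2),proj(cam,r['at']).round())
E
```

```text
[476.8 -50.4 318.1]
cam at [476.  29. 482.]
heater top [520.8 205.6   3.3] 0.67 [268. 250.]
heater top [481.  112.  114.3] 0.48 [298. 259.]
plate_mid top [541.8 265.9  72.3] 0.73 [244. 239.]
knob_top wrist [478.4 113.8 113.8] 0.96 [328.  17.]
knob_top top [476.1 112.4 113.2] 0.56 [298. 261.]
long_mark wrist [479.2  69.3  64. ] 0.94 [328.  83.]
long_mark top [478.4  70.   58.1] 0.86 [313. 263.]
long_mark top [ 428.2 -366.     0.5] 0.51 [463. 285.]
tin top [623.  545.9   3.7] 0.89 [156. 215.]
tin top [537.7 293.8  73.7] 0.77 [234. 240.]
```

View pics/w1.png

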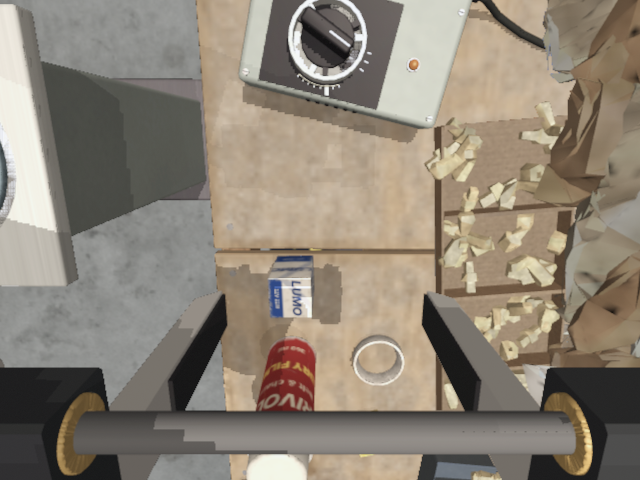

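The wrist view shows the knob at (328,38) with its pointer to the lower right, the long mark at (327,90), the carton, the can and the race. The move was refused because it had no turn values, so I'll send it again.

Request:
carry_out([
  {"grip":1,"translation":[0,0,-3.5],"turn":0},
  {"grip":1,"translation":[0,0,-3.5],"turn":0},
  {"grip":1,"translation":[0,0,-3.5],"turn":0},
  {"grip":1,"translation":[0,0,-3.5],"turn":0},
  {"grip":1,"translation":[0,0,-3.5],"turn":0},
  {"grip":1,"translation":[0,0,-3.5],"turn":0},
  {"grip":1,"translation":[0,0,0],"turn":0},
  {"grip":1,"translation":[0,0,0],"turn":0},
])

```text
clock: 4.23
eef_pos: [475.7, 155.7, 318.4]
tool_rot: [1.207, 1.21, -1.208]
contact_force: [-0.5, -0.8, -0.5]
opening: 94.2
```

```bash
python3 - <<'E'
from h import *
s=arm.observe(); print(np.round(s['eef_pos'],1))
save('wrist','w2.png')
for n in ['heater','plate_mid','knob_top','long_mark','tin']:
    for r in arm.spot_point('wrist',n)[:2]: print(n,np.round(r['at'],1),round(r['conf'],2),proj('wrist',r['at']).round())
E
```

```text
[475.7 155.7 318.4]
heater [519.7 206.9  -1.8] 0.82 [362. 157.]
heater [ 440.  -136.4    4.1] 0.19 [299. 411.]
plate_mid [538.2 262.1  73. ] 0.81 [390. 101.]
plate_mid [478.8 113.1 110.6] 0.51 [327. 263.]
knob_top [478.7 112.7 113. ] 0.7 [327. 264.]
long_mark [482.   70.9  63.1] 0.74 [330. 286.]
tin [540.7 295.7  71.1] 0.84 [394.  63.]
```

View pics/w2.png

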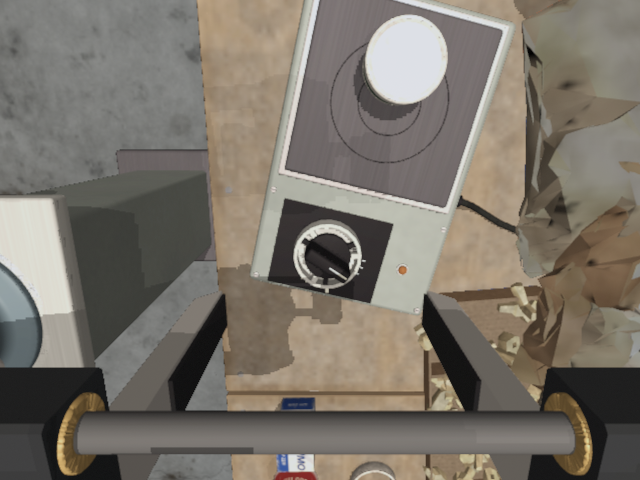

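The wrist view shows the tin lid's centre at (406,59), the plate rings' centre at (389,105), the bezel's centre at (327,257), the front casing corners at (252,275) and (417,313), and the plate's near edge from (281,171) to (447,212).

```bash
python3 - <<'E'
from h import *
f=lambda u,z:ray('wrist',u,z).round(1)
print('tin',f((406,59),116),'plate',f((389.5,105),72),'bezel',f((327.5,257),80))
a,b=f((252,275),62),f((417,313),62);d=b-a;print(a,b,np.hypot(*d[:2]),'yaw',np.arctan2(d[1],d[0]))
a,b=f((281,171),72),f((447,212),72);d=b-a;print(a,b,np.hypot(*d[:2]),'yaw',np.arctan2(d[1],d[0]))
m=arm.cut_out('wrist','tin')[0]['mask'].astype(np.uint8)
cs=max(cv2.findContours(m,0,2)[0],key=cv2.contourArea); print(cv2.boundingRect(cs))
g=cv2.imread('pics/w2.png')[0:125,340:470]; w=((g.min(2)>215)).astype(np.uint8)
cs=max(cv2.findContours(w,0,2)[0],key=cv2.contourArea);e=cv2.fitEllipse(cv2.convexHull(cs));print(e); print('tin2',f((e[0][0]+340,e[0][1]),116))
y=-.255;p=np.array([538.5,263])
r=lambda v:p+np.array([[np.cos(y),-np.sin(y)],[np.sin(y),np.cos(y)]])@(np.array(v)-[0,58])
print('knob pred',r([-22,-103]))
E
```

```text
tin [543.5 292.  116. ] plate [538.1 258.7  72. ] bezel [479.1 109.8  80. ]
[396.6  83.7  62. ] [580.2  38.   62. ] 189.2021405798571 yaw -0.24395315393630537
[432.9 197.   72. ] [601.3 155.4  72. ] 173.46215725627303 yaw -0.24218224983448103
(362, 14, 87, 91)
((66.4183349609375, 58.52109909057617), (77.85614013671875, 86.7313232421875), 16.095083236694336)
tin2 [543.7 292.5 116. ]
knob pred [476.5998967  112.75560838]
```

Request:
carry_out([
  {"grip":1,"translation":[0,1.7,-3.43],"turn":0},
  {"grip":1,"translation":[0,1.7,-3.43],"turn":0},
  {"grip":1,"translation":[0,1.7,-3.43],"turn":0},
  {"grip":1,"translation":[0,1.7,-3.43],"turn":0},
  {"grip":1,"translation":[3,0,0],"turn":0},
  {"grip":1,"translation":[3,0,0],"turn":0},
  {"grip":1,"translation":[3,0,0],"turn":0},
  {"grip":1,"translation":[3,0,0],"turn":0},
  {"grip":1,"translation":[3,0,0],"turn":0},
  {"grip":1,"translation":[0,0,0],"turn":0},
])

```text
clock: 5.42
eef_pos: [540.1, 289.9, 161.3]
tool_rot: [1.202, 1.214, -1.221]
contact_force: [-1.1, -0.6, -1.5]
opening: 93.9
```

Request:
carry_out([
  {"grip":1,"translation":[2.5,0,0],"turn":0},
  {"grip":1,"translation":[2.5,0,0],"turn":0},
  {"grip":1,"translation":[2.3,0,0],"turn":0},
  {"grip":1,"translation":[0,0,0],"turn":0},
  {"grip":-1,"translation":[0,0,0],"turn":0},
  {"grip":-1,"translation":[0,0,0],"turn":0},
  {"grip":-1,"translation":[0,0,0],"turn":0},
  {"grip":-1,"translation":[0,0,0],"turn":0},
  {"grip":-1,"translation":[0,0,0],"turn":0},
  {"grip":-1,"translation":[0,0,0],"turn":0},
], force=25)

```text
clock: 6.25
eef_pos: [545.0, 292.3, 97.5]
tool_rot: [1.211, 1.208, -1.207]
contact_force: [-0.8, -0.1, 6.1]
opening: 67.9
```

Request:
carry_out([
  {"grip":-1,"translation":[-2,0,0],"turn":0},
  {"grip":-1,"translation":[-3,0,0],"turn":0},
  {"grip":-1,"translation":[-3,0,0],"turn":0},
  {"grip":-1,"translation":[-3,0,0],"turn":0},
  {"grip":-1,"translation":[0,0,0],"turn":0},
])

```text
clock: 6.67
eef_pos: [547.3, 293.1, 213.0]
tool_rot: [1.217, 1.203, -1.199]
contact_force: [0.4, -0.5, -0.2]
opening: 67.6
```

Request:
carry_out([
  {"grip":-1,"translation":[0,-0.3,2],"turn":0},
  {"grip":-1,"translation":[0,-0.3,3.2],"turn":0},
  {"grip":-1,"translation":[0,-0.3,3.2],"turn":0},
  {"grip":-1,"translation":[0,-0.3,3.2],"turn":0},
  {"grip":-1,"translation":[0,-0.3,3.2],"turn":0},
  {"grip":-1,"translation":[0,-0.3,3.2],"turn":0},
  {"grip":-1,"translation":[0,-0.3,3.2],"turn":0},
  {"grip":-1,"translation":[0,-0.3,3.2],"turn":0},
  {"grip":-1,"translation":[0,-0.3,3.2],"turn":0},
  {"grip":-1,"translation":[0,-0.3,3.2],"turn":0},
  {"grip":-1,"translation":[0,0,3.2],"turn":0},
  {"grip":-1,"translation":[0,0,0],"turn":0},
  {"grip":-1,"translation":[0,0,0],"turn":0},
])

```text
clock: 7.75
eef_pos: [513.4, -49.1, 204.5]
tool_rot: [1.211, 1.209, -1.212]
contact_force: [0.4, -0.2, -1.2]
opening: 67.6
```

Request:
carry_out([
  {"grip":-1,"translation":[3,0,0],"turn":0},
  {"grip":-1,"translation":[3,0,0],"turn":0},
  {"grip":-1,"translation":[3,0,0],"turn":0},
  {"grip":-1,"translation":[3,0,0],"turn":0},
  {"grip":-1,"translation":[2.5,0,0],"turn":0},
  {"grip":-1,"translation":[2,0,0],"turn":0},
  {"grip":-1,"translation":[0.8,0,0],"turn":0},
  {"grip":-1,"translation":[0,0,0],"turn":0},
  {"grip":-1,"translation":[0,0,0],"turn":0},
])

```text
clock: 8.5
eef_pos: [514.1, -47.4, 32.7]
tool_rot: [1.209, 1.21, -1.208]
contact_force: [-0.6, 0.1, -0.5]
opening: 67.7
```

Request:
carry_out([
  {"grip":-1,"translation":[0.3,0,0],"turn":0},
  {"grip":-1,"translation":[0.2,0,0],"turn":0},
  {"grip":-1,"translation":[0.1,0,0],"turn":0},
  {"grip":-1,"translation":[0,0,0],"turn":0},
  {"grip":-1,"translation":[0,0,0],"turn":0},
])

```text
clock: 8.92
eef_pos: [514.2, -48.2, 26.9]
tool_rot: [1.209, 1.208, -1.209]
contact_force: [-0.4, -0.6, -1.3]
opening: 67.4
```

Request:
carry_out([
  {"grip":-1,"translation":[0.1,0,0],"turn":0},
  {"grip":-1,"translation":[0.1,0,0],"turn":0},
  {"grip":-1,"translation":[0.1,0,0],"turn":0},
  {"grip":-1,"translation":[0,0,0],"turn":0},
])

```text
clock: 9.25
eef_pos: [514.2, -48.3, 25.4]
tool_rot: [1.209, 1.21, -1.21]
contact_force: [-7.7, 2.1, 14.2]
opening: 67.6
```

Contact with the bench. Now I'll release and rise.

Request:
carry_out([
  {"grip":1,"translation":[0,0,0],"turn":0},
  {"grip":1,"translation":[0,0,0],"turn":0},
  {"grip":1,"translation":[0,0,0],"turn":0},
  {"grip":1,"translation":[0,0,0],"turn":0},
  {"grip":1,"translation":[-1,0,0],"turn":0},
  {"grip":1,"translation":[-3,0,0],"turn":0},
  {"grip":1,"translation":[-4,0,0],"turn":0},
  {"grip":1,"translation":[-4,0,0],"turn":0},
  {"grip":1,"translation":[-4,0,0],"turn":0},
  {"grip":1,"translation":[-4,0,0],"turn":0},
  {"grip":1,"translation":[-4,0,0],"turn":0},
  {"grip":1,"translation":[-4,0,0],"turn":0},
  {"grip":1,"translation":[-2,0,0],"turn":0},
])

```text
clock: 10.33
eef_pos: [515.1, -48.4, 330.2]
tool_rot: [1.211, 1.201, -1.204]
contact_force: [0.5, -0.8, 0.2]
opening: 93.9
```

Request:
carry_out([
  {"grip":1,"translation":[0,-0.9,3.0],"turn":0},
  {"grip":1,"translation":[0,-0.9,3.2],"turn":0},
  {"grip":1,"translation":[0,-0.9,3.2],"turn":0},
  {"grip":1,"translation":[0,-0.9,3.2],"turn":0},
  {"grip":1,"translation":[0,-0.9,3.2],"turn":0},
  {"grip":1,"translation":[0,-0.9,3.2],"turn":0},
  {"grip":1,"translation":[0,-0.9,3.2],"turn":0},
  {"grip":1,"translation":[0,-0.9,3.2],"turn":0},
  {"grip":1,"translation":[0,-0.9,3.2],"turn":0},
  {"grip":1,"translation":[0,-0.4,3.2],"turn":0},
  {"grip":1,"translation":[0,0,0],"turn":0},
  {"grip":1,"translation":[0,0,0],"turn":0},
])

```text
clock: 11.33
eef_pos: [428.2, -366.9, 323.5]
tool_rot: [1.211, 1.209, -1.211]
contact_force: [0.9, 0.7, -0.5]
opening: 94.1
```

```bash
python3 - <<'E'
from h import *
s=arm.observe(); print(np.round(s['eef_pos'],1))
save('wrist','w3.png')
for n,cam in [('bearing','wrist'),('bearing','top'),('tin','top'),('can','wrist'),('carton','top')]:
    if cam=='top': arm.get_image('top')
    for r in arm.spot_point(cam,n)[:3]: print(n,cam,np.round(r['at'],1),round(r['conf'],2),proj(cam,r['at']).round())
E
```

```text
[ 428.2 -366.9  323.5]
bearing wrist [ 434.9 -368.2    1.1] 0.66 [329. 204.]
bearing top [ 430.4 -365.    -1.7] 0.78 [462. 285.]
bearing top [537.5 265.6  72.1] 0.26 [244. 240.]
tin top [621.6 545.4   6. ] 0.92 [156. 215.]
tin top [509.8 -47.8   4.9] 0.69 [354. 256.]
carton top [ 440.2 -142.2   -2.6] 0.58 [386. 280.]
```

View pics/w3.png

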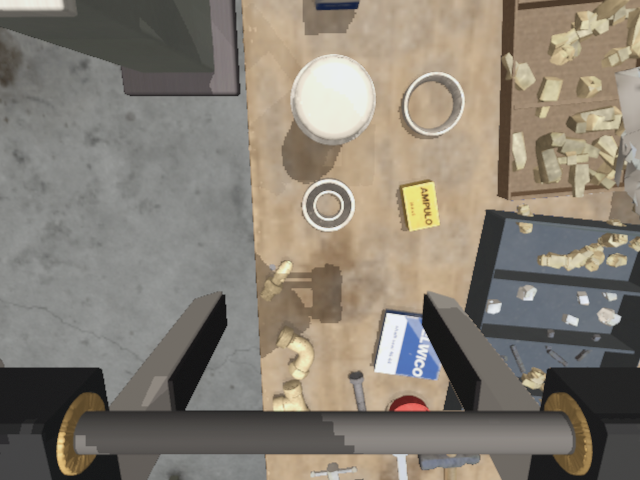

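The bearing's centre is at (328,205), with inner ring, seal and outer ring all visible. The race at (434,104) is an open ring, and the can's top is at (333,98).

```bash
python3 - <<'E'
from h import *
g=cv2.imread('pics/w3.png')
m=arm.cut_out('wrist','bearing')[0]['mask'].astype(np.uint8)
cs=max(cv2.findContours(m,0,2)[0],key=cv2.contourArea);e=cv2.fitEllipse(cv2.convexHull(cs));print(e)
for u in [(328.4,205),e[0]]: print(ray('wrist',u,13).round(1))
print(ray('wrist',(328,98),194).round(1))
E
```

```text
((328.663330078125, 204.28070068359375), (53.05219650268555, 54.2026481628418), 19.57282257080078)
[ 433.6 -367.7   13. ]
[ 433.9 -366.8   13. ]
[ 431.1 -262.6  194. ]
```

Request:
carry_out([
  {"grip":1,"translation":[3.5,0.55,0],"turn":0},
  {"grip":1,"translation":[4,0,0],"turn":0},
  {"grip":1,"translation":[4,0,0],"turn":0},
  {"grip":1,"translation":[4,0,0],"turn":0},
  {"grip":1,"translation":[4,0,0],"turn":0},
  {"grip":1,"translation":[4,0,0],"turn":0},
  {"grip":1,"translation":[3.5,0,0],"turn":0},
  {"grip":1,"translation":[1.5,0,0],"turn":0},
  {"grip":1,"translation":[0,0,0],"turn":0},
  {"grip":1,"translation":[0,0,0],"turn":0},
])

```text
clock: 12.67
eef_pos: [434.2, -365.7, 38.1]
tool_rot: [1.21, 1.211, -1.209]
contact_force: [0.3, -0.3, -0.3]
opening: 93.7
```

Next, down to about z = 17 and close gently.

Request:
carry_out([
  {"grip":1,"translation":[1.2,0,0.1],"turn":0},
  {"grip":1,"translation":[0.8,0,0],"turn":0},
  {"grip":1,"translation":[0,0,0],"turn":0},
  {"grip":-1,"translation":[0,0,0],"turn":0},
  {"grip":-1,"translation":[0,0,0],"turn":0},
  {"grip":-1,"translation":[0,0,0],"turn":0},
  {"grip":-1,"translation":[0,0,0],"turn":0},
  {"grip":-1,"translation":[0,0,0],"turn":0},
  {"grip":-1,"translation":[0,0,0],"turn":0},
  {"grip":-1,"translation":[0,0,0],"turn":0},
], force=30)

```text
clock: 13.5
eef_pos: [434.3, -367.2, 18.8]
tool_rot: [1.209, 1.209, -1.209]
contact_force: [-1.2, 0.6, 2.8]
opening: 61.1
```

Request:
carry_out([
  {"grip":-1,"translation":[-1,0,0],"turn":0},
  {"grip":-1,"translation":[-3,0,0],"turn":0},
  {"grip":-1,"translation":[-4,0,0],"turn":0},
  {"grip":-1,"translation":[-4,0,0],"turn":0},
  {"grip":-1,"translation":[-4,0,0],"turn":0},
  {"grip":-1,"translation":[-4,0,0],"turn":0},
  {"grip":-1,"translation":[-4,0,0],"turn":0},
  {"grip":-1,"translation":[-3,0,0],"turn":0},
  {"grip":-1,"translation":[0,0,0],"turn":0},
])

```text
clock: 14.25
eef_pos: [436.4, -369.4, 297.5]
tool_rot: [1.205, 1.195, -1.208]
contact_force: [0.1, -0.9, -0.3]
opening: 61.2
```

Request:
carry_out([
  {"grip":-1,"translation":[0,0.3,0],"turn":0},
  {"grip":-1,"translation":[0,0.5,-2],"turn":0},
  {"grip":-1,"translation":[0,0.5,-3.1],"turn":0},
  {"grip":-1,"translation":[0,0.5,-3.1],"turn":0},
  {"grip":-1,"translation":[0,0.5,-3.1],"turn":0},
  {"grip":-1,"translation":[0,0.5,-3.1],"turn":0},
  {"grip":-1,"translation":[0,0.5,-3.1],"turn":0},
  {"grip":-1,"translation":[0,0.5,-3.1],"turn":0},
  {"grip":-1,"translation":[0,0.5,-3.1],"turn":0},
  {"grip":-1,"translation":[0,0.5,-3.1],"turn":0},
  {"grip":-1,"translation":[0,0.5,-3.1],"turn":0},
  {"grip":-1,"translation":[0,0.5,-3.1],"turn":0},
  {"grip":-1,"translation":[0,0.5,-3.1],"turn":0},
  {"grip":-1,"translation":[0,0.5,-3.1],"turn":0},
  {"grip":-1,"translation":[0,0.5,-3.1],"turn":0},
  {"grip":-1,"translation":[0,0.5,-3.1],"turn":0},
  {"grip":-1,"translation":[0,0.5,-3.1],"turn":0},
  {"grip":-1,"translation":[0,0.5,-3.1],"turn":0},
  {"grip":-1,"translation":[0,0.5,-3.1],"turn":0},
  {"grip":-1,"translation":[0,0,0],"turn":0},
])

```text
clock: 15.92
eef_pos: [526.0, 184.2, 285.2]
tool_rot: [1.204, 1.216, -1.209]
contact_force: [0.6, -0.1, -2.6]
opening: 60.8
```

Request:
carry_out([
  {"grip":-1,"translation":[0,0.4,-2.5],"turn":0},
  {"grip":-1,"translation":[0,0.4,-2.5],"turn":0},
  {"grip":-1,"translation":[0,0.4,-2.3],"turn":0},
  {"grip":-1,"translation":[3,0,0],"turn":0},
  {"grip":-1,"translation":[3,0,0],"turn":0},
  {"grip":-1,"translation":[3,0,0],"turn":0},
  {"grip":-1,"translation":[3,0,0],"turn":0},
  {"grip":-1,"translation":[2.5,0,0],"turn":0},
  {"grip":-1,"translation":[2,0,0],"turn":0},
  {"grip":-1,"translation":[0,0,0],"turn":0},
  {"grip":-1,"translation":[0,0,0],"turn":0},
  {"grip":-1,"translation":[0,0,0],"turn":0},
])

```text
clock: 16.92
eef_pos: [539.6, 252.8, 123.8]
tool_rot: [1.21, 1.209, -1.209]
contact_force: [-0.5, 0.8, -1.2]
opening: 60.7
```

Correct y by +6 mm and lower 29 mm, then by small steps to contact.

Request:
carry_out([
  {"grip":-1,"translation":[1.2,-0.1,-0.6],"turn":0},
  {"grip":-1,"translation":[1.0,0,0],"turn":0},
  {"grip":-1,"translation":[0.7,0,0],"turn":0},
  {"grip":-1,"translation":[0,0,0],"turn":0},
  {"grip":-1,"translation":[0,0,0],"turn":0},
])

```text
clock: 17.33
eef_pos: [537.9, 258.8, 93.7]
tool_rot: [1.208, 1.21, -1.21]
contact_force: [0.2, -0.2, -1.2]
opening: 61.0
```

Request:
carry_out([
  {"grip":-1,"translation":[0.1,0,0],"turn":0},
  {"grip":-1,"translation":[0.1,0,0],"turn":0},
  {"grip":-1,"translation":[0,0,0],"turn":0},
  {"grip":-1,"translation":[0,0,0],"turn":0},
])

```text
clock: 17.67
eef_pos: [538.6, 258.9, 92.7]
tool_rot: [1.21, 1.209, -1.209]
contact_force: [0.1, 0.3, -1.3]
opening: 61.2
```

Request:
carry_out([
  {"grip":-1,"translation":[0.1,0,0],"turn":0},
  {"grip":-1,"translation":[0.1,0,0],"turn":0},
  {"grip":-1,"translation":[0,0,0],"turn":0},
  {"grip":-1,"translation":[0,0,0],"turn":0},
])

```text
clock: 18.0
eef_pos: [538.7, 259.0, 90.8]
tool_rot: [1.21, 1.209, -1.209]
contact_force: [0.1, -0.6, 0.7]
opening: 61.0
```

Request:
carry_out([
  {"grip":-1,"translation":[0.05,0,0],"turn":0},
  {"grip":1,"translation":[0,0,0],"turn":0},
  {"grip":1,"translation":[0,0,0],"turn":0},
  {"grip":1,"translation":[0,0,0],"turn":0},
  {"grip":1,"translation":[0,0,0],"turn":0},
  {"grip":1,"translation":[-1,0,0],"turn":0},
  {"grip":1,"translation":[-3,0,0],"turn":0},
  {"grip":1,"translation":[-4,0,0],"turn":0},
  {"grip":1,"translation":[-4,0,0],"turn":0},
  {"grip":1,"translation":[-4,0,0],"turn":0},
  {"grip":1,"translation":[-2,0,0],"turn":0},
  {"grip":1,"translation":[0,-1.5,3.5],"turn":0},
  {"grip":1,"translation":[0,-1.5,3.5],"turn":0},
  {"grip":1,"translation":[0,-1.5,3.5],"turn":0},
  {"grip":1,"translation":[0,-1.5,3.5],"turn":0},
  {"grip":1,"translation":[0,0,3.5],"turn":0},
  {"grip":1,"translation":[0,0,3.0],"turn":0},
  {"grip":1,"translation":[0,0,0],"turn":0},
  {"grip":1,"translation":[0,0,0],"turn":0},
])

```text
clock: 19.58
eef_pos: [478.5, 52.8, 270.7]
tool_rot: [1.212, 1.207, -1.211]
contact_force: [-0.4, 1.4, 0.0]
opening: 93.7
```

```bash
python3 - <<'E'
from h import *
s=arm.observe(); print(np.round(s['eef_pos'],1))
save('wrist','w4.png')
for n in ['plate_mid','knob_top','long_mark','bearing']:
    for r in arm.spot_point('wrist',n)[:2]: print(n,np.round(r['at'],1),round(r['conf'],2),proj('wrist',r['at']).round())
E
```

```text
[478.5  52.8 270.7]
knob_top [478.4 109.1 113. ] 0.82 [325. 168.]
long_mark [483.4  71.3  61.9] 0.93 [330. 205.]
long_mark [478.1 116.2 112.6] 0.21 [324. 158.]
bearing [ 501.2 -108.9    2.8] 0.54 [343. 347.]
```

View pics/w4.png

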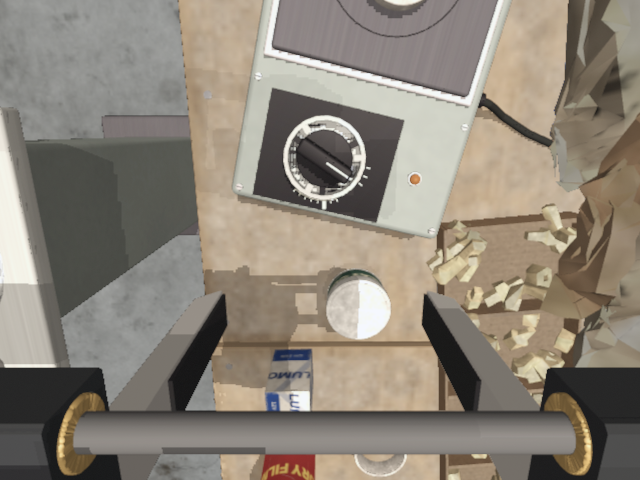

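The picture shows the bezel centred at (324,157), the pointer line running from (326,162) to (350,180), and the long mark at (324,204). The tin stands at (357,305) and the bearing is on the plate at the top edge.

```bash
python3 - <<'E'
from h import *
f=lambda u,z:ray('wrist',u,z)[:2]
ax=f((324.5,157.5),80); lm=f((324,204),62); print('axis',ax.round(1),'long',lm.round(1))
a,b=f((327,162.5),112),f((350,180),112); d=b-a
print('pointer',a.round(1),b.round(1),'angle',np.arctan2(d[1],d[0]).round(3), 'knob', (-.243-np.arctan2(d[1],d[0])).round(3))
d=lm-ax; print('mark ang',np.arctan2(d[1],d[0]).round(3),'dist',np.hypot(*d).round(1), 'exp',-.243-1.35)
g=cv2.imread('pics/w4.png'); cv2.imwrite('pics/k.png',cv2.resize(g[105:225,264:384],(600,600),interpolation=cv2.INTER_CUBIC))
E
```

```text
axis [478.1 114.9] long [477.8  71.9]
pointer [480.  113.1] [498.1  99.6] angle -0.638 knob 0.395
mark ang -1.579 dist 43.0 exp -1.593
```

View pics/k.png

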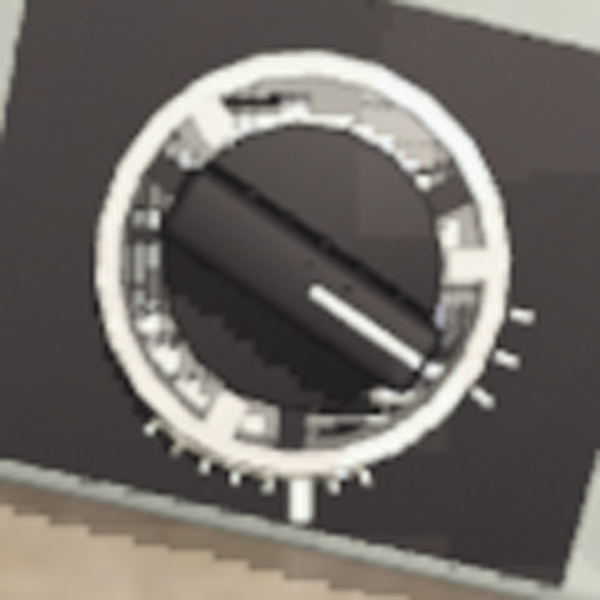

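Request:
carry_out([
  {"grip":1,"translation":[0,0,-2.95],"turn":0},
  {"grip":1,"translation":[0,0,-2.95],"turn":0},
  {"grip":1,"translation":[1.3,0,0],"turn":-0.94},
  {"grip":1,"translation":[1.3,0,0],"turn":-0.94},
  {"grip":1,"translation":[1.3,0,0],"turn":-0.94},
  {"grip":1,"translation":[1.3,0,0],"turn":-0.94},
  {"grip":1,"translation":[1.3,0,0],"turn":-0.94},
  {"grip":1,"translation":[1.3,0,0],"turn":-0.94},
  {"grip":1,"translation":[1.3,0,0],"turn":-0.94},
  {"grip":1,"translation":[1.3,0,0],"turn":-0.94},
  {"grip":1,"translation":[1.3,0,0],"turn":-0.94},
  {"grip":0.2,"translation":[1.3,0,0],"turn":-0.94},
  {"grip":0.2,"translation":[0,0,0],"turn":0},
  {"grip":0.2,"translation":[0,0,0],"turn":0},
], force=6)

```text
clock: 21.0
eef_pos: [477.9, 113.6, 139.5]
tool_rot: [0.46, 1.523, -0.461]
contact_force: [0.1, 0.1, -1.0]
opening: 77.1
```

```bash
python3 - <<'E'
from h import *
s=arm.observe(); M=R.from_rotvec(s['tool_rot']).as_matrix(); print(np.round(s['eef_pos'],1),'yaw',np.arctan2(M[1,1],M[0,1]),M[:,0].round(3),np.round(s['q'],2))
save('wrist','w5.png')
for n in ['knob_top','long_mark']:
    for r in arm.spot_point('wrist',n)[:2]: print(n,np.round(r['at'],1),round(r['conf'],2),proj('wrist',r['at']).round())
E
```

```text
[477.9 113.6 139.5] yaw 0.9830418841427004 [-0.002  0.    -1.   ] [ 0.   -0.04  2.02  0.    1.16 -0.98]
knob_top [478.9 115.7 111.9] 0.93 [329. 296.]
long_mark [479.4  69.7  65.6] 0.66 [268. 305.]
```

View pics/w5.png

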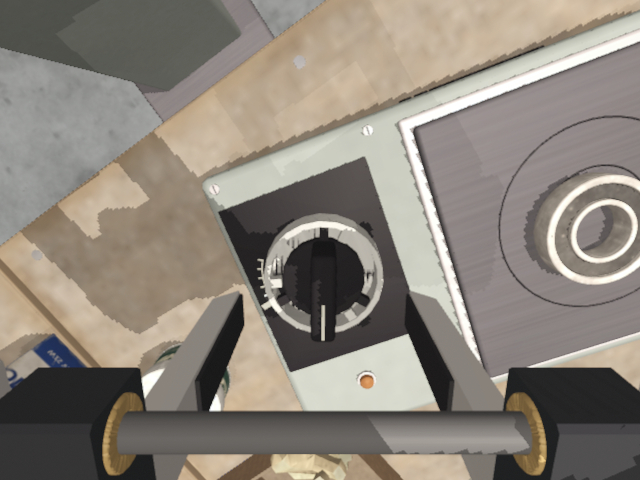

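The view shows the bar vertical at column 322, between jaws whose midline is at column 325, so it is aligned and about 1 mm off. The bearing lies centred on the rings at (600,228). Next I'll lower to fingertips at about 94 mm and close softly.

Request:
carry_out([
  {"grip":0,"translation":[1.2,0,0],"turn":0},
  {"grip":0,"translation":[1.1,0,0],"turn":0},
  {"grip":0,"translation":[0.7,0,0],"turn":0},
  {"grip":-0.3,"translation":[0,0,0],"turn":0},
  {"grip":-1,"translation":[0,0,0],"turn":0},
  {"grip":-1,"translation":[0,0,0],"turn":0},
  {"grip":-1,"translation":[0,0,0],"turn":0},
  {"grip":-1,"translation":[0,0,0],"turn":0},
  {"grip":-1,"translation":[0,0,0],"turn":0},
  {"grip":-1,"translation":[0,0,0],"turn":0},
], force=6)

```text
clock: 21.98
eef_pos: [478.5, 112.6, 110.4]
tool_rot: [0.459, 1.521, -0.46]
contact_force: [-2.1, -1.6, 2.9]
opening: 12.7
```

Request:
carry_out([
  {"grip":-1,"translation":[0,-0.05,0],"turn":0},
  {"grip":-1,"translation":[0,0,0],"turn":0},
  {"grip":-1,"translation":[0.3,0,0],"turn":0},
  {"grip":-1,"translation":[0.3,0,0],"turn":0},
  {"grip":-1,"translation":[0.3,0,0],"turn":0},
  {"grip":-1,"translation":[0,0,0],"turn":0},
  {"grip":-1,"translation":[0,0,0],"turn":0},
], force=40)

```text
clock: 22.57
eef_pos: [478.6, 112.5, 102.1]
tool_rot: [0.459, 1.521, -0.459]
contact_force: [-4.2, -0.5, 9.5]
opening: 12.9
```

Request:
carry_out([
  {"grip":-1,"translation":[0.05,0,0],"turn":0.4},
  {"grip":-1,"translation":[0,0,0],"turn":0.6},
  {"grip":-1,"translation":[0,0,0],"turn":0.6},
  {"grip":-1,"translation":[0,0,0],"turn":0.6},
  {"grip":-1,"translation":[0,0,0],"turn":0.6},
  {"grip":-1,"translation":[0,0,0],"turn":0.6},
  {"grip":-1,"translation":[0,0,0],"turn":0.6},
  {"grip":-1,"translation":[0,0,0],"turn":0.6},
  {"grip":-1,"translation":[0,0,0],"turn":0.6},
  {"grip":-1,"translation":[0,0,0],"turn":0.6},
  {"grip":-1,"translation":[0,0,0],"turn":0.6},
  {"grip":-1,"translation":[0,0,0],"turn":0.6},
  {"grip":-1,"translation":[0,0,0],"turn":0.6},
  {"grip":-1,"translation":[0,0,0],"turn":0.4},
  {"grip":-1,"translation":[0,0,0],"turn":0},
  {"grip":-1,"translation":[0,0,0],"turn":0},
])

```text
clock: 23.9
eef_pos: [479.0, 112.7, 101.9]
tool_rot: [1.102, 1.274, -1.1]
contact_force: [-3.1, -0.7, 9.3]
opening: 12.7
```

```bash
python3 - <<'E'
from h import *
s=arm.observe(); M=R.from_rotvec(s['tool_rot']).as_matrix(); print(np.round(s['eef_pos'],1),'yaw',np.arctan2(M[1,1],M[0,1]),s['torque'],s['contact_force'],s['opening'])
E
```

```text
[479.  112.7 101.9] yaw 0.14641879978138336 [-0.14165754  0.5656293  -0.01204445] [-3.07056839 -0.68489658  9.2522531 ] 12.726582814075421
```

Request:
carry_out([
  {"grip":-1,"translation":[0,0,0],"turn":0.5},
  {"grip":-1,"translation":[0,0,0],"turn":0.5},
  {"grip":-1,"translation":[0,0,0],"turn":0.5},
  {"grip":-1,"translation":[0,0,0],"turn":0},
  {"grip":-1,"translation":[-0.5,0,0],"turn":0},
  {"grip":-1,"translation":[-0.45,0,0],"turn":0},
  {"grip":-1,"translation":[0,0,0],"turn":0},
  {"grip":-1,"translation":[0,0,0],"turn":0},
])

```text
clock: 24.57
eef_pos: [478.9, 112.7, 110.4]
tool_rot: [1.218, 1.203, -1.215]
contact_force: [0.8, 0.1, 4.0]
opening: 12.6
```

```bash
python3 - <<'E'
from h import *
s=arm.observe(); M=R.from_rotvec(s['tool_rot']).as_matrix(); print(np.round(s['eef_pos'],1),'yaw',np.arctan2(M[1,1],M[0,1]),s['torque'],s['contact_force'],s['opening'])
E
```

```text
[478.9 112.7 110.4] yaw -0.010777855541870393 [ 0.05861154 -0.33427348 -0.0568799 ] [0.83285331 0.13596783 3.97630958] 12.6454430610855
```

Yaw is −0.011 and the knob is nearly sprung out. Next I'll open, rise, back off toward −y and look.

Request:
carry_out([
  {"grip":0,"translation":[0,0,0],"turn":0},
  {"grip":0.2,"translation":[0,0,0],"turn":0},
  {"grip":0.2,"translation":[0,0,0],"turn":0},
  {"grip":0.2,"translation":[-1,0,0],"turn":0},
  {"grip":0.2,"translation":[-3,0,0],"turn":0},
  {"grip":0.2,"translation":[-3.5,0,0],"turn":0},
  {"grip":1,"translation":[-3.5,0,0],"turn":0},
  {"grip":1,"translation":[-3.5,0,0],"turn":0},
  {"grip":1,"translation":[-3.5,0,0],"turn":0},
  {"grip":1,"translation":[0,0,1],"turn":0},
  {"grip":1,"translation":[0,0,0],"turn":0},
  {"grip":1,"translation":[0,0,0],"turn":0},
])

```text
clock: 25.57
eef_pos: [477.5, 102.3, 289.4]
tool_rot: [1.217, 1.205, -1.218]
contact_force: [0.1, -0.3, -0.7]
opening: 89.5
```

```bash
python3 - <<'E'
from h import *
save('wrist','w6.png')
f=lambda u,z:ray('wrist',u,z)[:2]
print(proj('wrist',[478,112,112]),arm.observe()['eef_pos'])
for n in ['knob_top','long_mark','plate_mid','bearing']:
    for r in arm.spot_point('wrist',n)[:2]: print(n,np.round(r['at'],1),round(r['conf'],2),proj('wrist',r['at']).round())
E
```

```text
[326.08625269 219.06545346] [477.1483839  102.49572605 288.45261429]
knob_top [478.  113.4 111.3] 0.92 [326. 217.]
knob_top [ 4.997e+02 -1.116e+02 -2.000e-01] 0.68 [345. 373.]
long_mark [ 5.236e+02  2.026e+02 -4.000e-01] 0.73 [369. 112.]
long_mark [483.2  69.3  61.2] 0.58 [332. 251.]
plate_mid [540.3 263.4  67.8] 0.88 [398.  33.]
bearing [538.4 256.7  71. ] 0.78 [396.  41.]
```

View pics/w6.png

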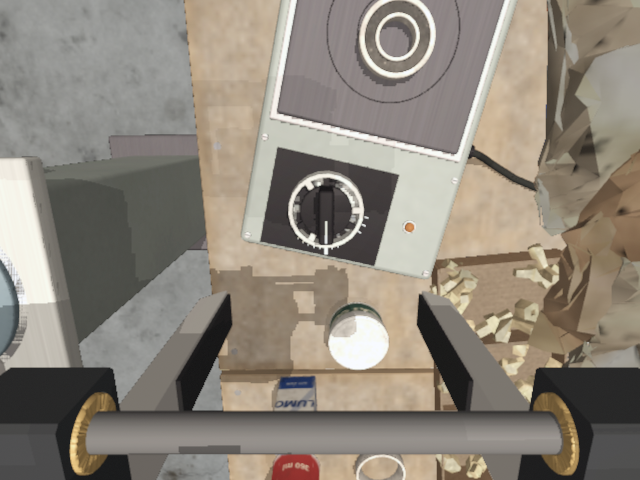

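The pointer at (326,220)–(326,243) lines up with the long mark at (326,250). The bearing lies flat and centred on the rings at (397,38), the tin stands at (358,338), and the gripper is clear.

```bash
python3 -c "
from workcell import arm
print(arm.observe()['clock'],arm.close_job())"
```

```text
the job is handed in; nothing more can be done
25.8167 None
```

The job is handed in at 25.8 s of the 64 s allowed, and by my last checks everything is where the task asks. The hand-in reports no verdict.

- **Tin:** it stands on the bench at about (514, −48) mm.
- **Bearing:** I set it down flat on the plate and let go only once it touched. The network puts it about 7 mm from the plate's middle, well within 30 mm.
- **Knob:** I gripped it, pushed it in about 8.5 mm and turned it clockwise past the stop. Jaw yaw at release puts it at about 1.34 rad, and in the last picture its pointer lines up with the long mark.
- **Sprung out:** I raised the knob back to its starting height before letting go. I did not measure the remaining push separately.
- **Bystanders:** no move came near the race, fuses, can or carton. I only saw them in passing pictures and did not re-measure them at the end.

**Checks that disagreed:**
- Readings of the knob axis differed by up to 5 mm in y, so I closed softly first; the grip force confirmed the position.
- In the last picture the networks' best match for the long mark was wrong; a lower-ranked one fitted.
- I viewed 10 pictures and crops in all, which uses the whole budget.

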